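# Take off the canister's quarter-turn cap of unknown hand

## Task

To get the steel canister ready for refilling, fold its carry handle down from above the cap until it clicks home at its end stop, leaving the things around where they are. Then take off the grey quarter-turn cap: nobody remembers which way it opens, and the wrong way it soon stops hard and stays locked, so try both. Lift it straight off and finish while still holding it in the gripper, level, about 8 cm above the neck it came from, with the handle still folded home.

Things in the scene. Friction and masses are not known exactly. Their poses are not given: they have to be found in the camera images.
- canister: steel canister, fixed to the counter; origin at the centre of its foot on the counter, z up, x the way its handle folds down, y along the handle's hinge. Foot 92 mm across, body 80, shoulder at 108 mm height, neck 33 mm across (its two lugs reach to 43 mm) with a 29 mm bore. Side plates at y = +-30 to 41 mm, 78 to 100 mm high, carry the handle.
- neck (a point): centre of the rim of the canister's neck, 128 mm above the counter, on the canister's axis; axes as the canister's
- cap_center (a point): centre of the loose round grey cap (about 90 g): 52 mm across, finely ribbed, 33.5 mm tall, from 16.5 mm below this point to 17 mm above it. z is its axis, up; x starts along the canister's x (within 0.06 rad). Seated, this point is 3 mm above the neck's rim, its top 148 mm above the counter. Grip it round its ribs from above, fingertips about 25 mm below its top.
- cap: the same cap, origin 3 mm lower. Locked at the start: it lifts only 1.5 mm. Turned about z the wrong way it stops hard after 10 to 22 degrees, still locked; the right way it turns easily and lifts straight off when 45 to 105 degrees from its start (aim at 75), where it stops. The right way differs from run to run and cannot be seen. Raised 20 mm it is clear of the neck.
- handle (a joint): angle of the carry handle in rad: 0 = straight up over the cap, growing as it folds towards the canister's x; stops at -0.3 and 1.55 (folded, about level). From 1.17 to 1.35 a spring ball resists it, then snaps it on into its end detent: at 1.5 and above it is home. A stiff hinge (0.08 N m, with the ball up to about 0.25) keeps it where it is left.
- handle_grip (a point): middle of the handle's wooden crossbar, on its axis: round, 14 mm thick, 60 mm long, along y, free on both sides. It is 125 mm from the hinge axis; upright it is 220 mm above the counter (72 mm above the cap's top), folded home 98 mm above the counter and 125 mm from the canister's axis. Two 8 mm arms at y = +-50 mm join it to the hinge.
- handle_hinge (a point): the handle's hinge axis where it crosses the canister's axis, 95 mm above the counter; axes as the canister's
- flour_shaker_mid (a point): bystander: steel flour shaker, upright, 61 mm across, 84 mm tall, standing beside the canister; point half-way up
- sweet_cup_mid (a point): bystander: shallow fluted cup with a yellow sweet, 75 mm across, 33 mm tall, on the other side of the canister; point half-way up
- tape_roll_mid (a point): bystander: roll of tape lying flat, 104 mm across, 25 mm high; its centre half-way up
Not all that is in view belongs to the job. There is more than one size of the canister; the one meant has the size given above.

How it is judged:
By the outcome, as a careful person would: the job done as asked, in the order asked, and still so for the second after the job is handed in, while the arm keeps its last pose, push and grip.
It also fails if it takes over 72 s, if anything falls off the work surface, if the arm or the gripper's body presses on something with over 40 N, if the wrist force passes 120 N, or if a joint passes its speed limit or range.

## Robot

A 7-joint arm with a two-finger parallel gripper is mounted at the origin on a cart in front of the work surface, level with it; the furniture and walls round the work are solid. World frame = base frame: x ahead of the robot, y to its left, z up, the work surface at z = 0. Lengths are in m, angles in rad, forces in N, time in s.
With the tool pointing down it reaches from about 0.4 to 0.875 m from the base axis. Payload 19.3 kg.
Tool frame: the origin (TCP) lies midway between the tips of the shut fingers; the grasp point (between the pads) lies 19 mm behind it; z points along the fingers, y is the line along which they close (so a half turn about z gives the same grasp; the last joint's range is limited). The gripper opens to 85 mm and grips with 20 to 120 N. Pads are 22 mm wide; open, the fingers measure 114 mm over their backs; the gripper's body (76 mm by 85 mm) begins 54 mm behind the grasp point. The pads swing forward as they close: fully open they stand 13 mm farther back than shut.
Start: joints at [1.172, 0.521, -0.036, 1.599, 0.021, 1.021, -0.113], TCP at [0.202, -0.592, 0.231] pointing down, gripper open.
Joint ranges: [-2.91, 2.91], [-0.3, 2.13], [-1.5, 1.42], [0.17, 2.43], [-1.26, 4.41], [0.16, 1.93], [-2.52, 2.52]. Speed limits (rad/s): [1.89, 1.89, 2.39, 2.39, 3.01, 3.01, 3.01].

## Interface

Orientations are given as [roll, pitch, yaw] about the fixed x, y, z axes, in that order (R = Rz(yaw) Ry(pitch) Rx(roll)).
In Python, from workcell import bot gives the robot as it stands.
- The arm moves only by the tool move_arm, never from a script. Its argument "moves" is a list that holds one entry, the list of rows, each a list of 7 numbers: the opening, from 0 (shut) to 1 (fully open), then the shift along the tool's x, y, z in units of 1000 mm (1.0 is 1000 mm), then the turn, a rotation vector about the tool's x, y, z in units of 2 pi rad (1.0 is 2 pi rad). A call has 1 to 5 rows; each row is the pose to reach, as a shift and turn from the pose commanded when the call began, along the tool's axes at that moment, turning the shorter way round; what a row does not reach only later rows make up. A row lasts 1/10 s, in which the tool goes at most 50 mm and 8.59 degrees, less where a joint would pass 70% of its speed; a pose out of reach is approached as far as the arm can. A call with a number of a shift or a turn outside -1 to 1 is refused whole. A call with a gripper value outside its range is refused whole. The fingers move at their own pace and stop on an object; "force" is the grip in N (left out, the last holds). Time passes only in rows, so rows that repeat a pose let the fingers close. It gives the time, the measured TCP pose, the force, the opening and the grip force at its end, in the units of the state.
- bot.observe(): the state, without advancing time (a new reading comes with each control period).
- bot.grab_frame(name): name is "scene" or "top" or "wrist"; returns the picture (480x640x3 uint8, red, green, blue); there is no depth.
- bot.camera_params(name): a dict with "vertical_fov" (degrees; the focal length in pixels is half the picture's height over the tangent of half this angle, whatever the lens; pixels are square), "cx", "cy" (the principal point, pixels), "D" ([k1, k2, p1, p2, k3] as OpenCV has them; the pictures are not rectified), "R" (3x3) and "t" (3): a world point X has camera coordinates R X + t. Camera axes: x right, y down, z forward; pixel columns grow to the right and rows downward; lengths in m; the calibration is good to about 2 mm. A picture is of the moment at which its call begins: read the wrist's pose just before it. camera_params takes no time and is no camera call; for the wrist camera it gives the pose at the moment of the call.
- bot.job_done(): hands the job in; it is judged then, once.
The state is a dict: "clock": time; "qpos": joint angles; "qd": joint speeds; "joint_efforts": joint torques, N m; "position": TCP position; "tool_rot": TCP orientation; "force": force on the tool from outside, world axes, zero at the start; "moment": the same for the moment, N m; "grip_width": finger opening in m; "finger_force": force on a finger pad.
Only numpy, scipy, OpenCV 4.12 (cv2) and the standard library are available. Lean on these libraries where they do the work, as an engineer would, in place of code of your own. Each camera call takes 0.05 s, during which the arm holds its last target. There are 200 camera calls.

## Working session

There is one attempt and no reset: what is moved stays moved. The work goes in short steps, Python scripts to look and compute and a tool call to move; the robot and the scene stay as the last step left them, time stands still between calls to the robot, and variables do not carry over. Pictures are saved under pics/ and viewed, at most 10 in all, crops included, and the job is handed in when it is done.

Besides the shell and the picture viewer there is one more tool, called after "Request:" as name([rows], argument=value, ...), one row to a line, values as JSON. move_arm: Moves the arm, as the interface text tells. Shifts and turns lie within -1 to 1; 1 stands for 1000 mm of shift or 2 pi rad of turn. Its arguments: {"type":"object","properties":{"moves":{"type":"array"},"force":{"type":"number"}},"required":["moves"]}

```bash
mkdir -p pics
python3 - <<'E'
from workcell import bot
import cv2,numpy as np
s=bot.observe();print({k:np.round(v,3).tolist() for k,v in s.items()})
for n in("scene","top"):
    cv2.imwrite(f"pics/{n}0.png",bot.grab_frame(n)[:,:,::-1]);p=bot.camera_params(n);print(n,{k:np.round(v,4).tolist() for k,v in p.items()})
E
```

```text
{'clock': 0.0, 'qpos': [1.172, 0.522, -0.036, 1.6, 0.021, 1.021, -0.113], 'qd': [0.001, -0.0, 0.001, 0.001, -0.0, 0.0, 0.001], 'joint_efforts': [-0.004, -92.711, 1.978, -36.993, 0.018, 0.008, 0.0], 'position': [0.202, -0.591, 0.231], 'tool_rot': [-3.14, 0.0, 0.329], 'force': [-0.471, -0.489, 0.136], 'moment': [0.0, 0.038, 0.001], 'finger_force': 0.0, 'grip_width': 0.086}
scene {'vertical_fov': 42.3022, 'cx': 318.0897, 'cy': 232.2357, 'D': [-0.1659, 0.0, 0.0, 0.0, 0.0], 'R': [[-0.6219, -0.783, 0.0131], [-0.6141, 0.4772, -0.6286], [0.486, -0.399, -0.7776]], 't': [0.3067, 0.4468, 1.2329]}
top {'vertical_fov': 49.5154, 'cx': 324.609, 'cy': 245.0184, 'D': [0.014, 0.0, 0.0, 0.0, 0.0], 'R': [[0.027, -0.9996, -0.0068], [-0.9946, -0.0262, -0.1009], [0.1006, 0.0095, -0.9949]], 't': [-0.054, 0.5562, 1.3137]}
```

View pics/scene0.png

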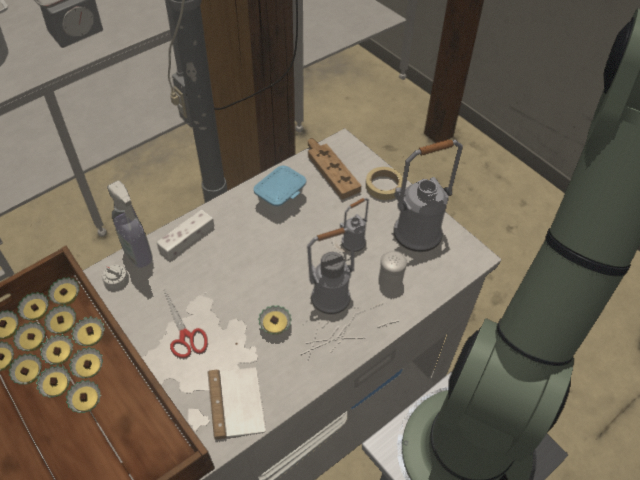

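View pics/top0.png

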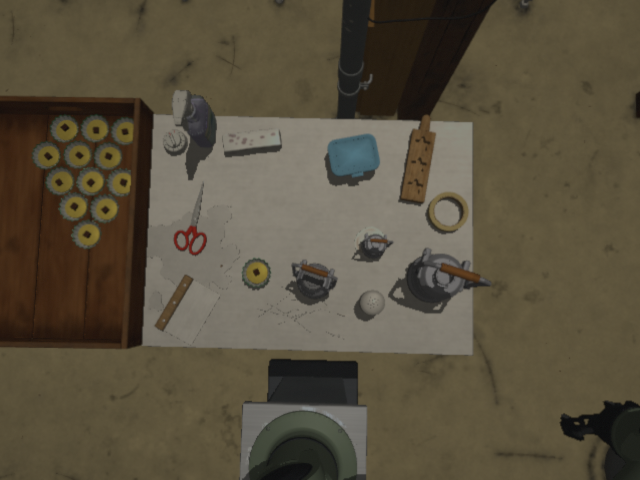

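Candidates for the canister (top view pixels) are small (375,240), medium (315,280) and large (438,278). The medium one, between the shaker (370,304) and the sweet cup (256,273), fits the description. I'll check it with a crop and measurements.

```bash
cat > h.py <<'E'
from workcell import bot
import cv2,numpy as np
def KD(p):
    f=240/np.tan(np.radians(p["vertical_fov"]/2));return np.array([[f,0,p["cx"]],[0,f,p["cy"]],[0,0,1.]]),np.array(p["D"])
def ray(p,uv):
    K,D=KD(p);x=cv2.undistortPoints(np.array([[uv]],float),K,D)[0,0];R=np.array(p["R"]);d=R.T@[x[0],x[1],1];return -R.T@np.array(p["t"]),d/np.linalg.norm(d)
def plane(p,uv,z):
    o,d=ray(p,uv);return o+d*(z-o[2])/d[2]
def tri(rs):
    A=sum(np.eye(3)-np.outer(d,d) for o,d in rs);b=sum((np.eye(3)-np.outer(d,d))@o for o,d in rs);X=np.linalg.solve(A,b)
    return X,[round(1000*np.linalg.norm(np.cross(X-o,d)),1) for o,d in rs]
def proj(p,X):
    K,D=KD(p);return cv2.projectPoints(np.array(X,float).reshape(-1,3),cv2.Rodrigues(np.array(p["R"]))[0],np.array(p["t"]),K,D)[0][:,0]
E
python3 - <<'E'
from h import *
a=cv2.imread("pics/scene0.png")[215:325,265:415];b=cv2.imread("pics/top0.png")[235:325,265:405]
a=cv2.resize(a,(800,587),interpolation=cv2.INTER_CUBIC)[:, :] ;b=cv2.resize(b,(800,514),interpolation=cv2.INTER_CUBIC)
a=cv2.resize(a,(400,293));
cv2.imwrite("pics/c1.png",cv2.resize(cv2.imread("pics/scene0.png")[215:325,290:400],(590,590),interpolation=cv2.INTER_CUBIC))
cv2.imwrite("pics/c2.png",cv2.resize(cv2.imread("pics/top0.png")[250:310,280:350],(700,600),interpolation=cv2.INTER_CUBIC))
for n in("scene","top"):
    im=cv2.imread(f"pics/{n}0.png");h=cv2.cvtColor(im,cv2.COLOR_BGR2HSV)
    m=cv2.inRange(h,(3,120,60),(18,255,255));k,l,st,c=cv2.connectedComponentsWithStats(m)
    for i in range(1,k):
        if 20<st[i,4]<600: 
            q=np.argwhere(l==i)[:,::-1].astype(np.float32);r=cv2.minAreaRect(q);print(n,np.round(c[i],1),st[i,4],np.round(cv2.boxPoints(r),1).tolist())
E
```

```text
scene [436.9 145.9] 213 [[419.6000061035156, 146.60000610351562], [450.8999938964844, 137.89999389648438], [452.79998779296875, 145.0], [421.6000061035156, 153.6999969482422]]
scene [331.4 232.7] 56 [[318.5, 235.39999389648438], [341.79998779296875, 228.1999969482422], [342.6000061035156, 231.0], [319.29998779296875, 238.10000610351562]]
scene [ 25. 271.] 239 [[-1.899999976158142, 283.6000061035156], [51.79999923706055, 253.8000030517578], [53.900001525878906, 257.6000061035156], [0.20000000298023224, 287.3999938964844]]
scene [ 83.2 306.6] 481 [[60.599998474121094, 299.20001220703125], [81.0, 286.3999938964844], [101.0, 318.0], [80.5999984741211, 330.8999938964844]]
scene [  5.  301.8] 46 [[-1.5, 303.3999938964844], [9.899999618530273, 296.8999938964844], [11.800000190734863, 300.1000061035156], [0.4000000059604645, 306.6000061035156]]
scene [ 51.  305.8] 61 [[45.79999923706055, 312.8999938964844], [49.0, 300.0], [57.900001525878906, 302.20001220703125], [54.70000076293945, 315.20001220703125]]
scene [ 20.1 318.9] 75 [[8.0, 313.0], [19.200000762939453, 306.29998779296875], [28.20000
[... 2487 characters left out ...]
20001220703125, 263.1000061035156], [480.0, 274.8999938964844], [477.79998779296875, 282.0]]
top [173.7 301.2] 328 [[155.5, 325.3999938964844], [185.0, 275.1000061035156], [191.5, 278.8999938964844], [162.0, 329.20001220703125]]
top [ 41.1 305.3] 229 [[33.79999923706055, 321.0], [36.20000076293945, 289.6000061035156], [47.70000076293945, 290.5], [45.20000076293945, 321.8999938964844]]
top [ 16.6 344.2] 100 [[0.0, 346.0], [0.0, 342.0], [35.0, 342.0], [35.0, 346.0]]
top [ 58.  345.2] 43 [[50.70000076293945, 346.70001220703125], [51.0, 342.79998779296875], [66.0, 344.0], [65.69999694824219, 347.79998779296875]]
top [ 97.1 345.6] 184 [[73.0, 344.0], [119.0, 344.0], [119.0, 348.0], [73.0, 348.0]]
```

View pics/c1.png

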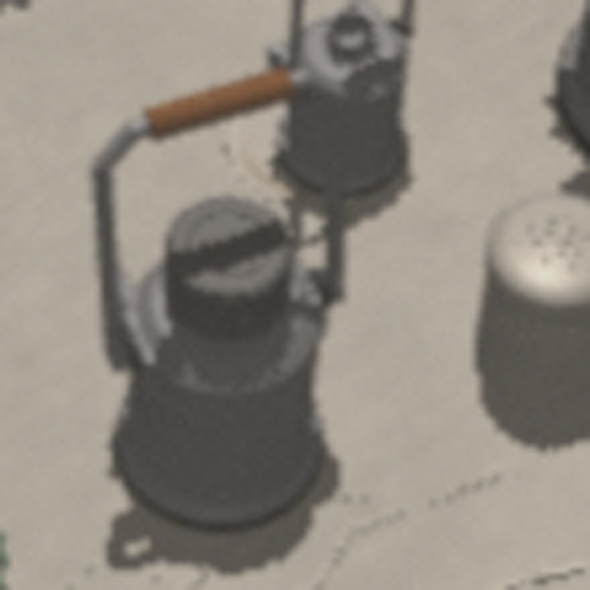

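View pics/c2.png

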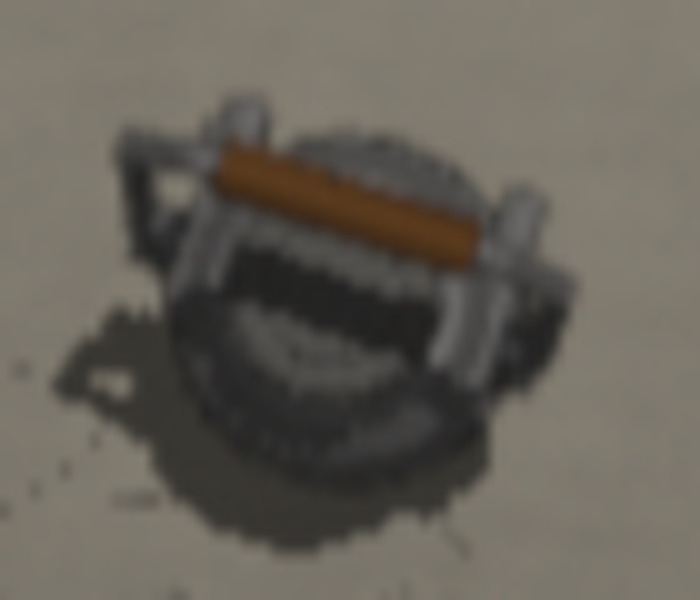

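Run:
```python
from h import *
S=bot.camera_params("scene");T=bot.camera_params("top");r=np.round
c1=lambda u,v:(290+(u+.5)/5.364-.5,215+(v+.5)/5.364-.5); c2=lambda u,v:(280+(u+.5)/10-.5,250+(v+.5)/10-.5)
print("bar mid",tri([ray(S,c1(219,101)),ray(T,c2(347,207))]))
print("bar L",tri([ray(S,c1(150,123)),ray(T,c2(222,170))]),"R",tri([ray(S,c1(288,82)),ray(T,c2(475,245))]))
for n,z in(("cap",.148),):
    print(n,r(plane(S,c1(228,245),z),4),r(plane(S,c1(225,250),z),4),r(plane(T,c2(332,302),z),4),tri([ray(S,c1(226,249)),ray(T,c2(332,302))]))
A,B=plane(T,c2(225,262),.148),plane(T,c2(440,340),.148);print("slot ang",np.arctan2(*(B-A)[1::-1]))
print("tabs z.1",r(plane(T,c2(240,110),.1),4),r(plane(T,c2(525,200),.1),4),"plate near",r(plane(T,c2(200,280),.1),4),r(plane(T,c2(465,375),.1),4))
print("foot width",r(plane(S,c1(115,440),.01),4),r(plane(S,c1(325,440),.01),4))
print("shaker top",r(plane(T,(371.5,302),.084),4),"cup",r(plane(T,(256,273),.03),4),"tape",r(plane(T,(448,212),.02),4),"small",r(plane(T,(375,241),.07),4))
print("scene shaker",r(plane(S,c1(550,255),.08),4))
# bar in scene -> fold side small canister check
```

```text
bar mid (array([ 0.48150678, -0.01992662,  0.22131306]), [np.float64(0.2), np.float64(0.2)])
bar L (array([0.48916189, 0.00801551, 0.22136274]), [np.float64(0.2), np.float64(0.2)]) R (array([ 0.47379769, -0.04843646,  0.21915293]), [np.float64(0.5), np.float64(0.5)])
cap [ 0.4654 -0.0145  0.148 ] [ 0.4642 -0.0119  0.148 ] [ 0.4632 -0.0149  0.148 ] (array([ 0.46412308, -0.01398329,  0.14681884]), [np.float64(1.2), np.float64(1.2)])
slot ang -1.891143543688095
tabs z.1 [0.5108 0.0103 0.1   ] [ 0.4908 -0.0595  0.1   ] plate near [0.4693 0.0187 0.1   ] [ 0.4481 -0.0461  0.1   ]
foot width [0.4898 0.024  0.01  ] [ 0.4331 -0.0485  0.01  ]
shaker top [ 0.415  -0.1579  0.084 ] cup [0.4806 0.1346 0.03  ] tape [ 0.6531 -0.3579  0.02  ] small [ 0.5666 -0.1651  0.07  ]
scene shaker [ 0.4131 -0.1541  0.08  ]
```

Picture findings: the medium canister's foot measures 92 mm and its bar 58 mm, so it is the right one. The cap axis is at about (0.4645, -0.0145). The bar is at (0.4815, -0.020, 0.221), already 18 mm out. The rest tabs (c2 pixels 240,110 and 525,200) point away from the robot, so canister x is at yaw ≈ -0.266 and the handle angle is ≈ +0.14. I'll raise the arm first and approach with shut fingers.

Request:
move_arm([
  [[0,0.1,-0.115,-0.149,0,0,0.0947],[0,0.1,-0.115,-0.149,0,0,0.0947],[0,0.1,-0.115,-0.149,0,0,0.0947],[0,0.1,-0.115,-0.149,0,0,0.0947],[0,0.1,-0.115,-0.149,0,0,0.0947]],
], force=40)

```text
clock: 0.6
position: [0.2614, -0.4482, 0.3839]
tool_rot: [3.14, -0.004, -0.27]
force: [0.1, -1.1, 0.7]
grip_width: 0.0122
finger_force: 0.0
```

```bash
cat >> h.py <<'E'
from scipy.spatial.transform import Rotation as Ro
AX=np.array([.4645,-.0145]);PH=-.266
def go(X,yaw):
    s=bot.observe();R=Ro.from_euler("xyz",s["tool_rot"]);W=Ro.from_euler("xyz",[np.pi,0,yaw])
    print("shift",np.round(R.inv().apply(np.array(X)-s["position"]),4),"turn",np.round((R.inv()*W).as_rotvec()/2/np.pi,4))
def can(x,y,z): c,s=np.cos(PH),np.sin(PH);return np.array([AX[0]+c*x-s*y,AX[1]+s*x+c*y,z])
def st():
    s=bot.observe();print({k:np.round(s[k],3).tolist() for k in("clock","qpos","position","tool_rot","force","grip_width","finger_force")})
E
python3 - <<'E'
from h import *
st();go(can(-12,0,300)/1 if 0 else can(-.012,0,.30),PH)
E
```

```text
{'clock': 0.6, 'qpos': [0.885, 0.214, 0.054, 1.663, -0.013, 1.261, -0.899], 'position': [0.261, -0.448, 0.384], 'tool_rot': [3.14, -0.004, -0.27], 'force': [0.087, -1.138, 0.704], 'grip_width': 0.012, 'finger_force': 0.0}
shift [ 0.0678 -0.4723  0.0832] turn [ 0.0003 -0.0006 -0.0006]
```

Request:
move_arm([
  [[0,0.03,-0.24,0,0,0,0],[0,0.03,-0.24,0,0,0,0],[0,0.03,-0.24,0,0,0,0],[0,0.03,-0.24,0,0,0,0],[0,0.03,-0.24,0,0,0,0]],
])

```text
clock: 1.1
position: [0.3518, -0.2245, 0.3801]
tool_rot: [3.142, 0.0, -0.264]
force: [1.8, -1.7, 0.0]
grip_width: -0.0001
finger_force: 0.0
```

Request:
move_arm([
  [[0,0.038,-0.232,0.02,0,0,0],[0,0.038,-0.232,0.04,0,0,0],[0,0.038,-0.232,0.06,0,0,0],[0,0.038,-0.232,0.06,0,0,0],[0,0.038,-0.232,0.06,0,0,0]],
])

```text
clock: 1.6
position: [0.4494, -0.0109, 0.3193]
tool_rot: [-3.141, 0.0, -0.265]
force: [1.8, -1.6, -1.3]
grip_width: 0.0001
finger_force: 0.0
```

Run:
```python
from h import *
st();go(can(-.012,0,.192),PH)
p=bot.camera_params("wrist");cv2.imwrite("pics/w1.png",bot.grab_frame("wrist")[:,:,::-1])
print(np.round(proj(p,[can(.018,0,.2187),can(0,0,.148),can(.018,.03,.2187)]),1))
```

```text
{'clock': 1.6, 'qpos': [0.25, 0.16, -0.405, 1.903, 0.07, 1.093, -2.018], 'position': [0.449, -0.011, 0.319], 'tool_rot': [-3.141, 0.0, -0.265], 'force': [1.779, -1.619, -1.33], 'grip_width': 0.0, 'finger_force': 0.0}
shift [ 0.0035 -0.0004  0.1273] turn [-0.      0.0001  0.0002]
[[309.7 183.7]
 [309.7 188.7]
 [259.7 183.7]]
```

View pics/w1.png

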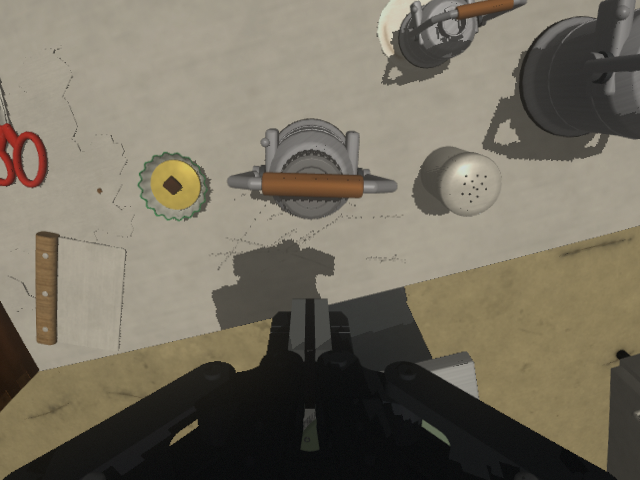

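The wrist view shows the bar centre at (312,185) against a predicted (310,184). The yaw is aligned and the rest tabs at (270,140) and (352,140) are on the far side. I'll descend behind the bar.

Request:
move_arm([
  [[0,0.002,0,0.05,0,0,0],[0,0.002,0,0.09,0,0,0],[0,0.002,0,0.11,0,0,0],[0,0.002,0,0.125,0,0,0],[0,0.002,0,0.125,0,0,0]],
])

```text
clock: 2.15
position: [0.4499, -0.0137, 0.1934]
tool_rot: [3.141, 0.004, -0.265]
force: [-0.6, 0.6, 1.1]
grip_width: 0.0001
finger_force: 0.0
```

Run:
```python
from h import *
st();s=bot.observe();R=Ro.from_euler("xyz",s["tool_rot"])
for th in np.arange(.3,1.11,.1):
    x=.125*np.sin(th);z=.095+.125*np.cos(th);tz=min(.194,z-.018) if x>.066 else .194
    print(round(th,1),np.round(R.inv().apply(can(x-.018,0,tz)-s["position"]),3))
```

```text
{'clock': 2.15, 'qpos': [0.216, 0.321, -0.386, 2.064, 0.167, 0.79, -2.107], 'position': [0.45, -0.014, 0.193], 'tool_rot': [3.141, 0.004, -0.265], 'force': [-0.578, 0.648, 1.09], 'grip_width': 0.0, 'finger_force': 0.0}
0.3 [ 0.033 -0.003 -0.001]
0.4 [ 0.045 -0.003 -0.001]
0.5 [ 0.056 -0.003 -0.001]
0.6 [ 0.067 -0.003  0.013]
0.7 [ 0.077 -0.003  0.021]
0.8 [ 0.086 -0.003  0.029]
0.9 [ 0.094 -0.003  0.038]
1.0 [ 0.102 -0.003  0.049]
1.1 [ 0.108 -0.003  0.059]
```

Request:
move_arm([
  [[0,0.012,-0.003,0,0,0,0],[0,0.023,-0.003,0,0,0,0],[0,0.034,-0.003,0,0,0,0],[0,0.045,-0.003,0,0,0,0],[0,0.056,-0.003,0,0,0,0]],
])

```text
clock: 2.65
position: [0.5069, -0.0257, 0.1955]
tool_rot: [-3.142, -0.0, -0.266]
force: [-2.1, 0.8, -0.7]
grip_width: 0.0001
finger_force: 0.4
```

Request:
move_arm([
  [[0,0.012,0,0.012,0,0,0],[0,0.022,0,0.021,0,0,0],[0,0.03,0,0.029,0,0,0],[0,0.038,0,0.038,0,0,0],[0,0.046,0,0.049,0,0,0]],
])

```text
clock: 3.15
position: [0.5509, -0.0375, 0.1457]
tool_rot: [-3.142, -0.0, -0.266]
force: [-0.4, -1.4, -0.4]
grip_width: -0.0002
finger_force: 0.2
```

Run:
```python
from h import *
st();T=bot.camera_params("top")
im=bot.grab_frame("top")[:,:,::-1];cv2.imwrite("pics/t2.png",cv2.resize(im[220:320,250:390],(700,500),interpolation=cv2.INTER_CUBIC))
m=cv2.inRange(cv2.cvtColor(im,cv2.COLOR_BGR2HSV),(3,110,50),(18,255,255));k,l,s,c=cv2.connectedComponentsWithStats(m)
for i in range(1,k):
    if s[i,4]>8 and 285<c[i][0]<360 and 200<c[i][1]<300: print(c[i],s[i])
print(proj(T,[can(.105,0,.1625),can(.105,.03,.1625),can(.105,-.03,.1625)]))
```

```text
{'clock': 3.15, 'qpos': [0.204, 0.533, -0.334, 1.86, 0.237, 0.787, -2.092], 'position': [0.551, -0.038, 0.146], 'tool_rot': [-3.142, -0.0, -0.266], 'force': [-0.394, -1.405, -0.442], 'grip_width': -0.0, 'finger_force': 0.218}
[[325.57208607 235.61208855]
 [313.21525007 231.91952324]
 [337.95075427 239.31101114]]
```

Request:
move_arm([
  [[0,-0.008,0,0,0,0,0],[0,-0.008,0,-0.05,0,0,0],[0,-0.008,0,-0.08,0,0,0],[0,-0.008,0,-0.08,0,0,0],[0,-0.008,0,-0.08,0,0,0]],
])

```text
clock: 3.7
position: [0.5421, -0.0352, 0.227]
tool_rot: [3.142, -0.001, -0.266]
force: [0.7, -0.3, -1.3]
grip_width: 0.0003
finger_force: 0.0
```

```bash
cat > bar.py <<'E'
from h import *
st();W=bot.camera_params("wrist");im=bot.grab_frame("wrist")[:,:,::-1];cv2.imwrite("pics/w2.png",im)
m=cv2.inRange(cv2.cvtColor(im,cv2.COLOR_BGR2HSV),(3,110,50),(18,255,255));k,l,s,c=cv2.connectedComponentsWithStats(m)
for i in range(1,k):
    if s[i,4]>200: print(c[i],s[i])
for th in np.arange(.7,1.6,.05): print(round(th,2),proj(W,[can(.125*np.sin(th),0,.095+.125*np.cos(th))])[0].round(1),end=" ")
E
python3 bar.py
```

```text
{'clock': 3.7, 'qpos': [0.23, 0.415, -0.365, 1.809, 0.179, 0.949, -2.048], 'position': [0.542, -0.035, 0.227], 'tool_rot': [3.142, -0.001, -0.266], 'force': [0.681, -0.343, -1.294], 'grip_width': 0.0, 'finger_force': 0.0}
[535.83424408 160.8870674 ] [ 499  147   73   29 1098]
[318.92044636 206.25161987] [ 262  193  115   27 2778]
[  5.85227273 270.14488636] [  0 243  13  54 352]
[ 18.43166581 402.52810727] [   5  348   29  108 1939]
0.7 [311.6 279.2] 0.75 [311.6 266.7] 0.8 [311.5 254.9] 0.85 [311.5 243.6] 0.9 [311.5 232.9] 0.95 [311.4 222.9] 1.0 [311.4 213.7] 1.05 [311.3 205.2] 1.1 [311.3 197.4] 1.15 [311.3 190.3] 1.2 [311.2 184. ] 1.25 [311.2 178.4] 1.3 [311.2 173.5] 1.35 [311.1 169.3] 1.4 [311.1 165.7] 1.45 [311.  162.8] 1.5 [311.  160.5] 1.55 [311.  158.7]
```

The handle is at about 1.05 rad (bar at pixel 319,206). Next I press from above.

Request:
move_arm([
  [[0,0.033,0.003,0,0,0,0],[0,0.033,0.003,0.045,0,0,0],[0,0.034,0.003,0.065,0,0,0],[0,0.036,0.003,0.075,0,0,0],[0,0.038,0.003,0.085,0,0,0]],
])

```text
clock: 4.25
position: [0.5781, -0.0481, 0.1405]
tool_rot: [3.141, 0.001, -0.266]
force: [1.0, -2.3, 2.5]
grip_width: -0.0003
finger_force: 1.0
```

Request:
move_arm([
  [[0,0.002,0,0.01,0,0,0],[0,0.004,0,0.02,0,0,0],[0,0.005,0,0.027,0,0,0],[0,0.006,0,0.034,0,0,0],[0,0.006,0,0.036,0,0,0]],
])

```text
clock: 4.75
position: [0.584, -0.0497, 0.1046]
tool_rot: [3.142, 0.001, -0.266]
force: [-0.8, 0.8, 1.0]
grip_width: -0.0002
finger_force: 0.8
```

```bash
python3 -c "
from h import *
st()"
```

```text
{'clock': 4.75, 'qpos': [0.201, 0.635, -0.31, 1.796, 0.268, 0.752, -2.087], 'position': [0.584, -0.05, 0.105], 'tool_rot': [3.142, 0.001, -0.266], 'force': [-0.814, 0.836, 0.977], 'grip_width': -0.0, 'finger_force': 0.785}
```

Request:
move_arm([
  [[0,0,0,0.001,0,0,0],[0,0,0,0.002,0,0,0],[0,0,0,0.003,0,0,0],[0,0,0,0.003,0,0,0]],
])

```text
clock: 5.15
position: [0.5843, -0.0497, 0.1037]
tool_rot: [3.141, -0.001, -0.266]
force: [-8.6, 0.5, 20.4]
grip_width: -0.0001
finger_force: 10.5
```

Request:
move_arm([
  [[0.5,0,0,-0.05,0,0,0],[1,-0.05,0,-0.1,0,0,0],[1,-0.1,0,-0.14,0,0,0],[1,-0.14,0,-0.17,0,0,0],[1,-0.16,0,-0.18,0,0,0]],
])

```text
clock: 5.65
position: [0.4339, -0.0087, 0.2801]
tool_rot: [-3.141, -0.001, -0.266]
force: [0.3, 0.2, 0.8]
grip_width: 0.0726
finger_force: 0.0
```

```bash
python3 bar.py; python3 -c "
from h import *
W=bot.camera_params('wrist');print(proj(W,[can(0,0,.148),can(0.026,0,.148),can(0,.026,.148)]).round(1))
for n in('top','scene'):cv2.imwrite('pics/%s3.png'%n,bot.grab_frame(n)[:,:,::-1])"
```

```text
{'clock': 5.65, 'qpos': [0.255, 0.174, -0.421, 1.995, 0.085, 0.987, -2.045], 'position': [0.434, -0.009, 0.28], 'tool_rot': [-3.141, -0.001, -0.266], 'force': [0.281, 0.227, 0.828], 'grip_width': 0.073, 'finger_force': 0.0}
[ 12.43391521 153.0723192 ] [  0 121  21  61 401]
[ 20.35692464 292.39307536] [  10  233   23  119 1964]
0.7 [305.6  41.2] 0.75 [305.7  32.9] 0.8 [305.7  25.3] 0.85 [305.8  18.5] 0.9 [305.8  12.4] 0.95 [305.9   7.1] 1.0 [306.    2.5] 1.05 [306.   -1.4] 1.1 [306.1  -4.6] 1.15 [306.1  -7.1] 1.2 [306.2  -9. ] 1.25 [306.3 -10.3] 1.3 [306.3 -10.9] 1.35 [306.4 -11.1] 1.4 [306.5 -10.7] 1.45 [306.5  -9.8] 1.5 [306.6  -8.5] 1.55 [306.7  -6.8] [[307.5 171.9]
 [307.5 132.9]
 [269.4 171.9]]
```

View pics/w2.png

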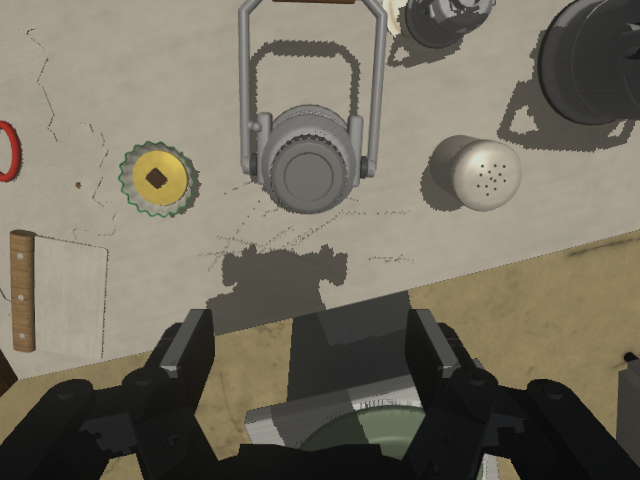

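The cap is at about (309,175) px in the wrist view, and the handle is folded with its bar at the top edge. I'll refine the cap centre and check the handle angle from the top and scene views.

Run:
```python
from h import *
W=bot.camera_params("wrist");g=cv2.medianBlur(cv2.imread("pics/w2.png",0),3)
for r0,r1,z in((34,44,.148),(18,30,.148)):
    c=cv2.HoughCircles(g[100:240,230:390],cv2.HOUGH_GRADIENT,1,20,param1=80,param2=12,minRadius=r0,maxRadius=r1)
    for x,y,r in (c[0][:3] if c is not None else []): print((x+230,y+100,r),plane(W,(x+230,y+100),z).round(4))
print("eye",plane(W,(309.5,175.5),.148).round(4))
rs=[]
for n in("top","scene"):
    P=bot.camera_params(n);im=cv2.imread(f"pics/{n}3.png")
    m=cv2.inRange(cv2.cvtColor(im,cv2.COLOR_BGR2HSV),(3,110,40),(18,255,255));k,l,s,c=cv2.connectedComponentsWithStats(m)
    q=proj(P,[can(.125,0,.098)])[0];print(n,"pred",q)
    for i in range(1,k):
        if s[i,4]>12 and np.linalg.norm(c[i]-q)<20: print(c[i],s[i]);rs.append(ray(P,c[i]))
if len(rs)==2: print(tri(rs))
```

```text
(np.float32(302.5), np.float32(173.5), np.float32(40.1)) [ 0.4695 -0.0129  0.148 ]
(np.float32(309.5), np.float32(146.5), np.float32(43.4)) [ 0.4856 -0.0222  0.148 ]
(np.float32(282.5), np.float32(105.5), np.float32(43.4)) [ 0.5155 -0.0123  0.148 ]
(np.float32(306.5), np.float32(180.5), np.float32(29.4)) [ 0.4642 -0.0142  0.148 ]
(np.float32(295.5), np.float32(161.5), np.float32(28.0)) [ 0.4785 -0.0105  0.148 ]
(np.float32(317.5), np.float32(131.5), np.float32(26.1)) [ 0.4936 -0.0298  0.148 ]
eye [ 0.4669 -0.0171  0.148 ]
top pred [328.06030156 230.97644653]
[329.65306122 230.82653061] [319 226  23  11  98]
scene pred [310.08959125 233.62796572]
[307.5       233.2173913] [301 230  14   7  46]
(array([ 0.58913972, -0.04817508,  0.09397974]), [np.float64(4.3), np.float64(4.3)])
```

Request:
move_arm([
  [[1,0.01,0,0,0,0,-0.02],[1,0.01,0,0,0,0,-0.04],[1,0.01,0,0,0,0,-0.06],[1,0.01,0,0,0,0,-0.08],[1,0.01,0,0,0,0,-0.1]],
])

```text
clock: 6.3
position: [0.4454, -0.0119, 0.278]
tool_rot: [-3.141, 0.0, 0.367]
force: [-0.4, 0.2, 0.1]
grip_width: 0.0854
finger_force: 0.0
```

Request:
move_arm([
  [[1,0,0,0,0,0,-0.02],[1,0,0,0,0,0,-0.04],[1,0,0,0,0,0,-0.06],[1,0,0,0,0,0,-0.08],[1,0,0,0,0,0,-0.1]],
])

```text
clock: 6.8
position: [0.4453, -0.0119, 0.278]
tool_rot: [-3.141, -0.0, 0.995]
force: [0.9, -0.3, -0.7]
grip_width: 0.0854
finger_force: 0.0
```

Request:
move_arm([
  [[1,0,0,0,0,0,-0.02],[1,0,0,0,0,0,-0.04],[1,0,0,0,0,0,-0.06],[1,0,0,0,0,0,-0.08],[1,0,0,0,0,0,-0.1]],
])

```text
clock: 7.3
position: [0.4453, -0.0119, 0.278]
tool_rot: [-3.141, -0.001, 1.624]
force: [0.7, 1.0, -0.1]
grip_width: 0.085
finger_force: 0.0
```

Run:
```python
from h import *
st();W=bot.camera_params("wrist");cv2.imwrite("pics/w3.png",bot.grab_frame("wrist")[:,:,::-1])
X=[.466,-.016,.148];print(proj(W,[X]));s=bot.observe();y=s["tool_rot"][2]
go([.466-.04*np.cos(y),-.016-.04*np.sin(y),.25],y)
```

```text
{'clock': 7.3, 'qpos': [0.49, 0.231, -0.696, 1.962, 0.174, 1.008, -0.233], 'position': [0.445, -0.012, 0.278], 'tool_rot': [-3.141, -0.001, 1.624], 'force': [0.666, 0.978, -0.102], 'grip_width': 0.085, 'finger_force': 0.0}
[[339.11106637 231.59870415]]
shift [-0.0454  0.0204  0.028 ] turn [-0.0001 -0.0001  0.    ]
```

```bash
python3 -c "
import cv2
im=cv2.imread('pics/w3.png');cv2.imwrite('pics/w3c.png',cv2.resize(im[140:320,240:440],(800,600) if 0 else (660,594),interpolation=cv2.INTER_CUBIC))"
```

```text
(no output)
```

View pics/w3c.png

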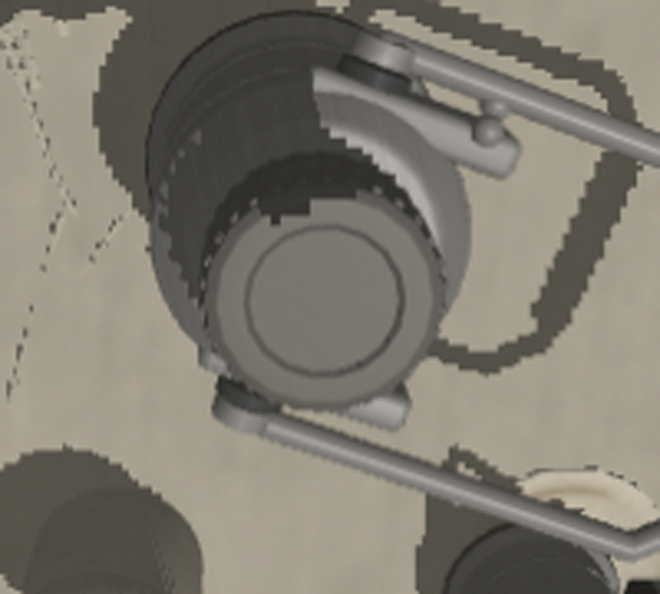

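Run:
```python
from h import *
W=bot.camera_params("wrist");c=plane(W,(338.1,230.9),.148);print(c)
c=(c+np.array([.4665,-.0165,.148]))/2;print(c);go([c[0],c[1],.119],bot.observe()["tool_rot"][2])
```

```text
[ 0.4652606  -0.01534395  0.148     ]
[ 0.4658803  -0.01592197  0.148     ]
shift [-0.0054  0.0203  0.159 ] turn [-0.0001 -0.0001  0.    ]
```

Request:
move_arm([
  [[1,-0.005,0.02,0,0,0,0],[1,-0.005,0.02,0.05,0,0,0],[1,-0.005,0.02,0.09,0,0,0],[1,-0.005,0.02,0.11,0,0,0],[1,-0.005,0.02,0.13,0,0,0]],
])

```text
clock: 7.85
position: [0.4649, -0.0158, 0.1467]
tool_rot: [-3.14, -0.001, 1.616]
force: [0.2, -0.0, -0.9]
grip_width: 0.0854
finger_force: 0.0
```

Request:
move_arm([
  [[1,0,0,0.015,0,0,0],[1,0,0,0.029,0,0,0],[1,0,0,0.029,0,0,0]],
])

```text
clock: 8.15
position: [0.4644, -0.0158, 0.1178]
tool_rot: [-3.139, -0.001, 1.617]
force: [0.4, -0.2, 0.5]
grip_width: 0.0858
finger_force: 0.0
```

Request:
move_arm([
  [[0.5,0,0,0,0,0,0],[0.4,0,0,0,0,0,0],[0.3,0,0,0,0,0,0],[0.3,0,0,0,0,0,0],[0.3,0,0,0,0,0,0]],
], force=50)

```text
clock: 8.65
position: [0.4655, -0.0159, 0.1205]
tool_rot: [3.14, 0.0, 1.618]
force: [-1.9, 0.9, 8.3]
grip_width: 0.0508
finger_force: 50.3
```

```bash
python3 -c "
from h import *
st();print(bot.observe()['moment'])"
```

```text
{'clock': 8.65, 'qpos': [0.354, 0.495, -0.577, 2.086, 0.429, 0.675, -0.46], 'position': [0.466, -0.016, 0.12], 'tool_rot': [3.14, 0.0, 1.618], 'force': [-1.883, 0.854, 8.286], 'grip_width': 0.051, 'finger_force': 50.324}
[0.03909309 0.55024352 0.04292154]
```

Request:
move_arm([
  [[0.3,0,0,-0.001,0,0,-0.012],[0.3,0,0,-0.001,0,0,-0.024]],
])

```text
clock: 8.85
position: [0.4654, -0.0159, 0.1213]
tool_rot: [3.141, 0.001, 1.772]
force: [-0.6, -0.4, -0.6]
grip_width: 0.0505
finger_force: 52.0
```

```bash
python3 -c "
from h import *
st();print(bot.observe()['moment'])"
```

```text
{'clock': 8.85, 'qpos': [0.385, 0.502, -0.617, 2.084, 0.455, 0.687, -0.332], 'position': [0.465, -0.016, 0.121], 'tool_rot': [3.141, 0.001, 1.772], 'force': [-0.61, -0.358, -0.581], 'grip_width': 0.051, 'finger_force': 51.964}
[-0.01451217 -0.00860629  0.02888974]
```

Request:
move_arm([
  [[0.3,0,0,0,0,0,-0.01],[0.3,0,0,0,0,0,-0.017]],
])

```text
clock: 9.05
position: [0.4654, -0.0165, 0.1212]
tool_rot: [3.141, 0.001, 1.878]
force: [0.9, -4.8, 1.1]
grip_width: 0.0506
finger_force: 51.9
```

```bash
python3 -c "
from h import *
st();print(bot.observe()['moment'])"
```

```text
{'clock': 9.05, 'qpos': [0.406, 0.509, -0.644, 2.083, 0.475, 0.695, -0.244], 'position': [0.465, -0.017, 0.121], 'tool_rot': [3.141, 0.001, 1.878], 'force': [0.915, -4.756, 1.1], 'grip_width': 0.051, 'finger_force': 51.946}
[-1.05523832 -0.12069989 -0.0513701 ]
```

Request:
move_arm([
  [[0.3,0,0,0,0,0,-0.008],[0.3,0,0,0,0,0,-0.012]],
])

```text
clock: 9.25
position: [0.4653, -0.0169, 0.1212]
tool_rot: [3.141, 0.001, 1.952]
force: [-0.9, -6.1, 2.0]
grip_width: 0.0507
finger_force: 52.1
```

```bash
python3 -c "
from h import *
st();print(bot.observe()['moment'])"
```

```text
{'clock': 9.25, 'qpos': [0.42, 0.513, -0.662, 2.082, 0.489, 0.701, -0.182], 'position': [0.465, -0.017, 0.121], 'tool_rot': [3.141, 0.001, 1.952], 'force': [-0.913, -6.119, 2.039], 'grip_width': 0.051, 'finger_force': 52.06}
[-1.3439172  -0.10873844 -0.33662472]
```

Request:
move_arm([
  [[0.3,0,0,0,0,0,-0.006],[0.3,0,0,0,0,0,-0.012]],
])

```text
clock: 9.45
position: [0.4653, -0.0171, 0.1212]
tool_rot: [-3.141, 0.002, 2.026]
force: [-0.4, -6.9, 1.3]
grip_width: 0.0506
finger_force: 52.0
```

```bash
python3 -c "
from h import *
st();print(bot.observe()['moment'])"
```

```text
{'clock': 9.45, 'qpos': [0.434, 0.518, -0.681, 2.082, 0.503, 0.707, -0.12], 'position': [0.465, -0.017, 0.121], 'tool_rot': [-3.141, 0.002, 2.026], 'force': [-0.374, -6.868, 1.269], 'grip_width': 0.051, 'finger_force': 52.03}
[-1.79218443 -0.20033301 -0.77169294]
```

The counter-clockwise turn stops: the moment rose to -0.77 N m by 23°. I'll reverse, clockwise.

Request:
move_arm([
  [[0.3,0,-0.001,0,0,0,0.02],[0.3,0,-0.001,0,0,0,0.04],[0.3,0,-0.001,0,0,0,0.06],[0.3,0,-0.001,0,0,0,0.08],[0.3,0,-0.001,0,0,0,0.1]],
])

```text
clock: 9.95
position: [0.4648, -0.0163, 0.1213]
tool_rot: [3.14, -0.0, 1.393]
force: [2.3, 0.3, -0.6]
grip_width: 0.0508
finger_force: 52.2
```

```bash
python3 -c "
from h import *
st();print(bot.observe()['moment']);go([.4655,-.016,.1213],1.397-.628)"
```

```text
{'clock': 9.95, 'qpos': [0.314, 0.482, -0.521, 2.089, 0.386, 0.661, -0.644], 'position': [0.465, -0.016, 0.121], 'tool_rot': [3.14, -0.0, 1.393], 'force': [2.263, 0.284, -0.636], 'grip_width': 0.051, 'finger_force': 52.2}
[ 0.04679475 -0.33283102  0.00366479]
shift [ 0.0004  0.0006 -0.    ] turn [ 0.0002 -0.0001  0.0993]
```

Request:
move_arm([
  [[0.3,0,0,0,0,0,0.018],[0.3,0,0,0,0,0,0.036],[0.3,0,0,0,0,0,0.054]],
])

```text
clock: 10.25
position: [0.4648, -0.0163, 0.1213]
tool_rot: [3.14, -0.001, 1.054]
force: [1.0, 0.9, -1.1]
grip_width: 0.0509
finger_force: 52.2
```

```bash
python3 -c "
from h import *
st();print(bot.observe()['moment'])"
```

```text
{'clock': 10.25, 'qpos': [0.246, 0.469, -0.433, 2.093, 0.322, 0.642, -0.922], 'position': [0.465, -0.016, 0.121], 'tool_rot': [3.14, -0.001, 1.054], 'force': [0.981, 0.899, -1.141], 'grip_width': 0.051, 'finger_force': 52.165}
[ 0.03118505 -0.41760701 -0.01718122]
```

Request:
move_arm([
  [[0.3,0,0,0,0,0,0.022],[0.3,0,0,0,0,0,0.044],[0.3,0,0,0,0,0,0.066],[0.3,0,0,0,0,0,0.088],[0.3,0,0,0,0,0,0.11]],
])

```text
clock: 10.75
position: [0.465, -0.0162, 0.1213]
tool_rot: [3.141, -0.002, 0.362]
force: [2.4, -0.7, -2.5]
grip_width: 0.0506
finger_force: 52.2
```

Request:
move_arm([
  [[0.3,0,0,-0.002,0,0,0],[0.3,0,0,-0.004,0,0,0]],
])

```text
clock: 10.95
position: [0.4647, -0.0161, 0.1252]
tool_rot: [3.141, -0.001, 0.373]
force: [4.6, -1.6, -3.7]
grip_width: 0.0505
finger_force: 52.4
```

```bash
python3 -c "
from h import *
st();print(bot.observe()['moment'])"
```

```text
{'clock': 10.95, 'qpos': [0.108, 0.443, -0.256, 2.097, 0.188, 0.621, -1.475], 'position': [0.465, -0.016, 0.125], 'tool_rot': [3.141, -0.001, 0.373], 'force': [4.641, -1.621, -3.659], 'grip_width': 0.051, 'finger_force': 52.381}
[-0.20355115 -0.92990826  0.01457121]
```

Request:
move_arm([
  [[0.3,0,0,-0.012,0,0,0],[0.3,0,0,-0.03,0,0,0],[0.3,0,0,-0.05,0,0,0],[0.3,0,0,-0.066,0,0,0],[0.3,0,0,-0.074,0,0,0]],
])

```text
clock: 11.45
position: [0.4643, -0.0163, 0.2002]
tool_rot: [3.141, -0.001, 0.371]
force: [-0.5, 0.5, -0.8]
grip_width: 0.0504
finger_force: 53.8
```

Request:
move_arm([
  [[0.3,0,0,0,0,0,0],[0.3,0,0,0,0,0,0],[0.3,0,0,0,0,0,0]],
])

```text
clock: 11.75
position: [0.4637, -0.0162, 0.1979]
tool_rot: [-3.141, 0.001, 0.369]
force: [-0.1, 0.3, -1.0]
grip_width: 0.0507
finger_force: 53.8
```

Run:
```python
from h import *
st();im=[cv2.resize(bot.grab_frame("scene")[200:330,250:400,::-1],(460,400),interpolation=cv2.INTER_CUBIC)]
im.append(cv2.resize(bot.grab_frame("wrist")[:,140:500,::-1],(300,400)))
cv2.imwrite("pics/f.png",np.hstack(im))
t=bot.grab_frame("top")[:,:,::-1];m=cv2.inRange(cv2.cvtColor(t,cv2.COLOR_BGR2HSV),(3,110,40),(18,255,255));k,l,s,c=cv2.connectedComponentsWithStats(m)
print([ (c[i].round(1),s[i,4]) for i in range(k) if abs(c[i][0]-329)<20 and abs(c[i][1]-231)<20])
```

```text
{'clock': 11.75, 'qpos': [0.14, 0.325, -0.287, 2.033, 0.126, 0.801, -1.422], 'position': [0.464, -0.016, 0.198], 'tool_rot': [-3.141, 0.001, 0.369], 'force': [-0.051, 0.337, -0.988], 'grip_width': 0.051, 'finger_force': 53.827}
[(array([340.6, 240.8]), np.int32(278817)), (array([329.4, 230.6]), np.int32(88))]
```

View pics/f.png

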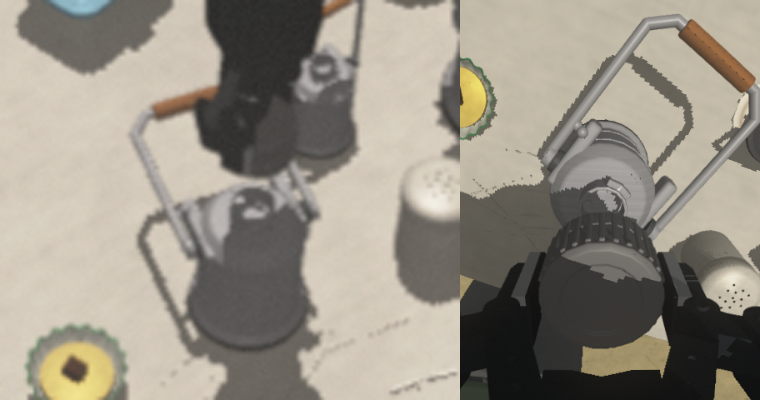

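The cap is level in the gripper at (600,290) with the open neck visible at (250,200). The handle is folded and its bar has not moved, at top pixel (329,231). The bystanders have not moved either.

```bash
python3 -c "
from workcell import bot
print(bot.job_done())"
```

```text
the job is handed in; nothing more can be done
None
```

The job is handed in: the handle is folded home, the cap came off clockwise after the counter-clockwise turn stopped hard, and it is held level about 8 cm above the neck.

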